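# Change the die plate of the stamping press

### The arm

A 6-joint arm with a two-finger parallel gripper is mounted at the origin on the work surface. World frame = base frame: x ahead of the robot, y to its left, z up, the work surface at z = 0. Lengths are in m, angles in degrees, forces in N, time in s.
With the tool pointing down it reaches from about 0.25 to 0.775 m from the base axis. Payload 8.9 kg.
Tool frame: the origin (TCP) lies at the very end of the fingers, on their centre line; the grasp point (between the pads) lies 19 mm behind it (ctrl.grip_depth is the distance from the TCP to the grasp point, in m); z points along the fingers, y is the direction in which the jaws open and shut (so a half turn about z gives the same grasp; the last joint's range is limited). The gripper opens to 85 mm and grips with 20 to 120 N. Pads are 22 mm wide; open, the fingers measure 114 mm over their backs; the gripper's body (76 mm by 85 mm) begins 54 mm behind the grasp point. The pads swing forward as they close: fully open they stand 13 mm farther back than shut.
Start: joints at [-84.872, 16.656, -8.789, 64.555, 0, 82.019], TCP at [0.119, -0.511, 0.231] pointing down, gripper open.
Joint ranges: [-144.48, 144.48], [-52.06, 99.96], [-74.48, 78.29], [-112.23, 115.85], [-86.99, 84.42], [-180, 180]. Speed limits (degrees/s): [127.2, 127.2, 159.86, 180, 180, 180].

### API

Orientations are given as a 3x3 rotation matrix whose columns are the frame's x, y, z axes.
In Python, from plant import ctrl gives the robot as it stands. The module is installed in compiled form; this text tells all that it offers.
- The arm moves only by the shell command python3 -m crank 'ROWS' [FORCE]. ROWS is JSON, one flat list of numbers, 5 for each row, row after row: the closure in counts, from 0 (fully open) to 255 (shut), then the shift along the tool's x, y, z in cm, then the turn about the tool's z in degrees. A call has 1 to 10 rows; each row shifts and turns the commanded pose from where the row before left it, along the tool's axes as they then stand; what a row does not reach is not made up. A row lasts 1/12 s, in which the tool goes at most 41.7 mm and 7.16 degrees, less where a joint would pass 70% of its speed; a pose out of reach is approached as far as the arm can. A call is refused whole if a number of a shift passes 4.17 or a number of a turn 7.16, either way. A call with a gripper value outside its range is refused whole. The fingers move at their own pace and stop on an object; FORCE is the grip in N (left out, the last holds). Time passes only in rows, so rows that do not move let the fingers close. It gives the time, the measured TCP pose, the force and the opening at its end, in the units of the state.
- ctrl.observe(): the state, without advancing time (a new reading comes with each control period).
- ctrl.camera(name): name is "scene" or "top"; returns the picture (384x512x3 uint8, red, green, blue); there is no depth.
- ctrl.get_calibration(name): a dict with "mtx" (3x3 intrinsics, pixels), "R" (3x3) and "t" (3): a world point X has camera coordinates R X + t. Camera axes: x right, y down, z forward; pixel columns grow to the right and rows downward; lengths in m; the calibration is good to about 2 mm. A picture is of the moment at which its call begins. get_calibration takes no time and is no camera call.
- ctrl.hand_in(): hands the job in, once; it reports no verdict.
The state is a dict: "t": time; "qpos": joint angles; "qvel": joint speeds; "joint_torque": joint torques, N m; "ee_pos": TCP position; "tcp_rot": TCP orientation; "contact_force": force on the tool from outside, world axes, zero at the start; "moment": the same for the moment, N m; "width": finger opening in m.
Only numpy, scipy, OpenCV 4.12 (cv2) and the standard library are available. Lean on these libraries where they do the work, as an engineer would, in place of code of your own. Each camera call takes 0.05 s, during which the arm holds its last target. There are 200 camera calls.

### The job

Change the stamping die: lift the die plate with the round motif out of the press's aluminium loading shoe and hang it by its eye on the empty peg, then take the other die plate (bar motif) from the wooden block and stand it fully home in the slot of the loading shoe. Let each plate down gently, never dropping it, and leave both standing or hanging free; do not knock over or shift anything else.

Things in the scene. Friction and masses are not known exactly. Their poses are not given: they have to be found in the camera images.
- old_die_center (a point): aluminium die plate, upright: body 100 wide (y) x 95 tall x 10 mm thick (x, face normal), on top a centred grip tab 40 wide x 45 tall x 10 mm. Point: centre of its round 28 mm eye, also half-way up: lower edge 70 mm below, tab 25 to 70 mm above; z up. 0.2 to 0.45 kg, balances 12 mm below the point. Brass motif (3 mm proud): a round disc. Starts in the loading shoe.
- new_die_center (a point): aluminium die plate, upright: body 100 wide (y) x 95 tall x 10 mm thick (x, face normal), on top a centred grip tab 40 wide x 45 tall x 10 mm. Point: centre of its round 28 mm eye, also half-way up: lower edge 70 mm below, tab 25 to 70 mm above; z up. 0.2 to 0.45 kg, balances 12 mm below the point. Brass motif (3 mm proud): a long bar. Starts in the wooden block.
- free_stand_mid (a point): point half-way along the axis of the empty peg, 139 mm above the bench: a steel rod, 10 mm diameter, 80 mm long, climbing at 12 degrees along this frame's -x to a 16 mm ball at its free end (39 mm from here, level). A plate stays where it is hung on it; a hung eye's centre is about 9 mm below the peg's axis. x, y level, z up
- free_stand: steel stand of the empty peg, fixed: base plate 120 (x) x 90 x 14 mm; slim upright 30 mm wide (y), 14 mm thick, 143 mm tall, its face 34 mm on the +x side of the origin, from which the peg points to -x. Origin under the middle of the base. The other stand is identical but its peg is taken
- dock_slot (a point): middle of the floor of the slot in the press's aluminium loading shoe: fixed block 70 (x) x 140 x 36 mm high, a steel guide rod beside each end. Slot 107 mm long (y), 14 mm wide (x), 24 mm deep, 3 mm chamfer at its mouth; floor 12 mm above the bench. A plate fully home has its eye's centre 70 mm above this point; either face may look forward. z up
- block_slot (a point): middle of the floor of the slot in the wooden block, same sizes as the loading shoe but no guide rods; fixed; x across the slot, y along it
- foil_reel_center (a point): bystander: reel of foil lying flat, 60 mm across, 30 mm high, between the stands; origin at its centre
- foil_reel2_center (a point): bystander: wider reel of foil lying flat, 84 mm across, 25 mm high, at the far edge; origin at its centre
- mallet_grip (a point): bystander: wooden mallet lying at the left; point on its handle
- jar: bystander: amber jar with black cap, 68 mm across, 80 mm tall; origin under its centre
- mug: bystander: white mug, 80 mm across, 90 mm tall; origin under its centre
- driver_grip (a point): bystander: screwdriver with black handle lying at the right; point on its handle
- template_center (a point): bystander: thin plywood template 80 mm wide, 125 mm tall, 6 mm thick, hanging by its 24 mm hole on the peg of the other, identical stand (that peg is taken); origin at its centre, x is its face normal
Not all that is in view belongs to the job. What is shaped like the part that bears new_die_center but green is not meant. What is shaped like the part that bears old_die_center but turquoise is not meant.

How it is judged (in metres and radians):
On the way, in this order (a step that is already met when the one before it is completed fails the run):
1. the old die plate hangs by its eye on the empty peg, let go (x of old_die_center in the frame of free_stand_mid between -0.038 and 0.04 m and y of old_die_center in the frame of free_stand_mid between -0.01 and 0.01 m and z of old_die_center in the frame of free_stand_mid between -0.022 and 0.004 m and angle between old_die_center's own z axis and vertical below 0.35 rad and contact force between the fingers and old_die below 0.1 N and linear speed of old_die below 0.03 m/s), for 0.2 s.
2. the new die plate stands fully home in the loading shoe, let go (x of new_die_center in the frame of dock_slot between -0.018 and 0.018 m and y of new_die_center in the frame of dock_slot between -0.008 and 0.008 m and z of new_die_center in the frame of dock_slot below 0.074 m and angle between new_die_center's own z axis and vertical below 0.22 rad and angle between the x axis of new_die_center and the x axis of dock_slot, either way round below 0.2 rad and contact force between the fingers and new_die below 0.1 N and linear speed of new_die below 0.03 m/s), for 0.2 s.
At the end, for the whole second after the job is handed in: Old die plate hangs upright (0.35 rad) with the peg through its eye (10 mm sideways; 22 mm below to 4 mm above peg middle). New die plate stands in the shoe, at most 4 mm off home, 18 mm across, 8 mm along, upright within 0.22 rad. Both released, at rest (all of step 1 and all of step 2); the robot touches nothing.
It fails at once if a die plate is dropped (falls freely faster than 0.5 m/s, about 13 mm) (contact force between the fingers and old_die below 0.01 N and linear speed of old_die above 0.5 m/s).
It fails at once if a die plate is dropped (falls freely faster than 0.5 m/s, about 13 mm) (contact force between the fingers and new_die below 0.01 N and linear speed of new_die above 0.5 m/s).
It fails at once if a bystander or the hanging template is shifted by more than 30 mm (distance of any of foil_reel_center, foil_reel2_center, mallet_grip, jar, mug, driver_grip, template_center from where it was at the start of the episode above 0.03 m).
It also fails if it takes over 58 s, if anything falls off the work surface, if the arm or the gripper's body presses on something with over 40 N, if the wrist force passes 120 N, or if a joint passes its speed limit or range.

## Working session

There is one attempt and no reset: what is moved stays moved. The work goes in short steps, Python scripts to look and compute and a shell command to move; the robot and the scene stay as the last step left them, time stands still between calls to the robot, and variables do not carry over. Pictures are saved under pics/ and viewed, about 8 in all and at most 12, crops included, and the job is handed in when it is done.

```bash
mkdir -p pics; python3 - <<'E'
from plant import ctrl
import cv2,numpy as np
for n in("scene","top"):
    im=ctrl.camera(n); cv2.imwrite(f"pics/{n}0.png",cv2.resize(im[:,:,::-1],(800,600),interpolation=cv2.INTER_CUBIC)); np.save(f"pics/{n}0.npy",im)
    c=ctrl.get_calibration(n); R,t=np.array(c["R"]),np.array(c["t"]); print(n,np.round(c["mtx"],1).tolist(),np.round(R,3).tolist(),np.round(-R.T@t,3))
s=ctrl.observe(); print({k:np.round(v,3).tolist() for k,v in s.items()}, ctrl.grip_depth)
E
```

```text
scene [[422.7, 0.0, 253.7], [0.0, 422.7, 191.8], [0.0, 0.0, 1.0]] [[0.704, 0.71, 0.009], [0.381, -0.368, -0.848], [-0.599, 0.601, -0.53]] [ 1.453 -0.86   0.902]
top [[476.3, 0.0, 261.2], [0.0, 476.3, 189.4], [0.0, 0.0, 1.0]] [[0.018, -1.0, 0.005], [-0.998, -0.018, -0.068], [0.068, -0.004, -0.998]] [0.441 0.015 1.577]
{'t': 0.1, 'qpos': [-84.871, 16.685, -8.826, 64.557, -0.001, 82.018], 'qvel': [0.029, -0.104, 0.023, 0.017, 0.001, 0.003], 'joint_torque': [0.001, -53.798, 33.192, 0.009, -0.0, -0.0], 'ee_pos': [0.119, -0.511, 0.231], 'tcp_rot': [[0.974, 0.227, -0.0], [0.227, -0.974, 0.001], [0.0, -0.001, -1.0]], 'contact_force': [-0.395, -0.222, 0.234], 'moment': [0.034, 0.002, 0.031], 'width': 0.085} 0.0187
```

View pics/scene0.png

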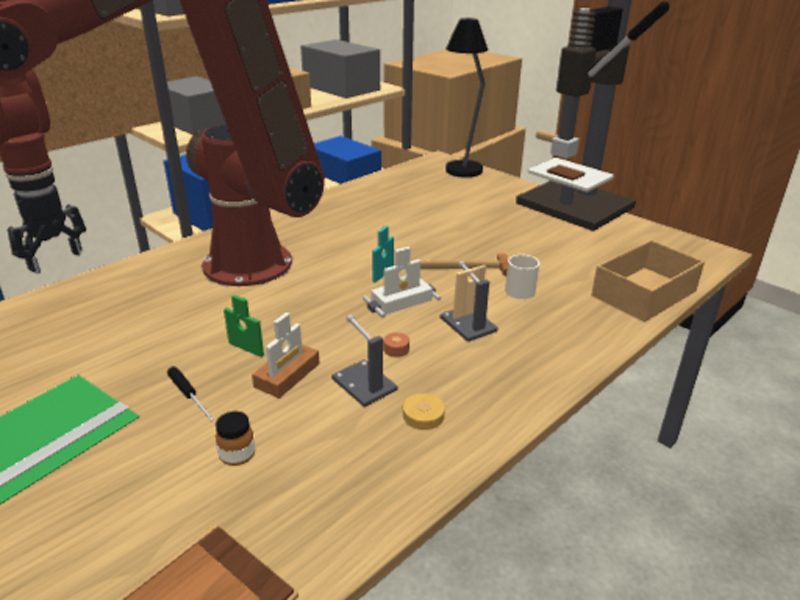

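View pics/top0.png

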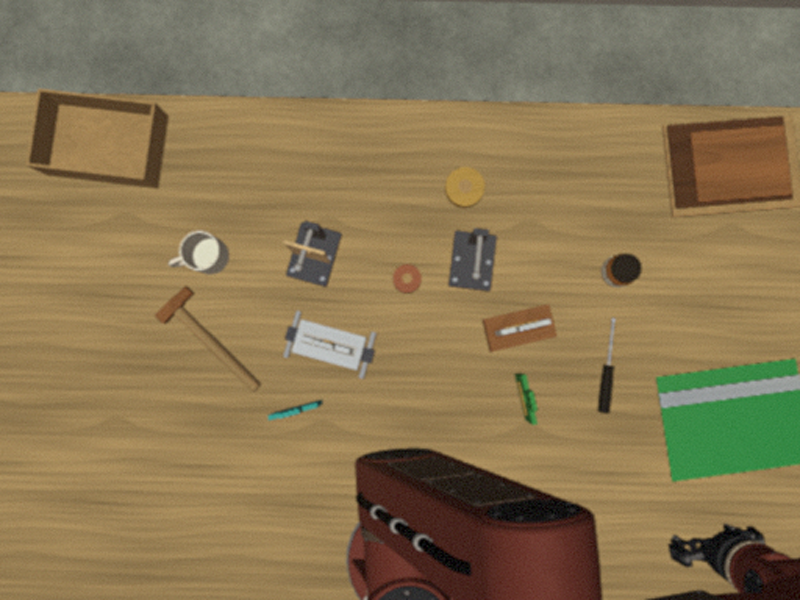

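Image 1 (scene): the plate in the aluminium shoe is at (403,275), the plate in the wooden block at (285,345), and the empty peg stand at (365,370). The template hangs on the other stand (470,310). Decoys are green (243,325) and turquoise (383,253), both standing outside the slots.
Image 2 (top): shoe (327,343), block (520,328), empty stand (473,260). The green one (527,398) and turquoise one (295,410) are not meant. Next is one enlarged montage to confirm this.

```bash
cat > h.py <<'E'
from plant import ctrl
import cv2,numpy as np
K=.64
def cal(n):
    c=ctrl.get_calibration(n); return [np.array(c[k],float) for k in("mtx","R","t")]
def ray(n,uv,z):
    M,R,t=cal(n); uv=np.atleast_2d(uv).astype(float)
    d=(R.T@np.linalg.inv(M)@np.c_[uv,np.ones(len(uv))].T).T; o=-R.T@t
    return o+d*((z-o[2])/d[:,2])[:,None]
def px(n,X):
    M,R,t=cal(n); p=M@(R@np.atleast_2d(X).T+t[:,None]); return (p[:2]/p[2]).T
def crop(im,x,y,w,h,s): return cv2.resize(im[y:y+h,x:x+w,::-1],None,fx=s,fy=s,interpolation=cv2.INTER_CUBIC)
def big(mask,roi):
    x,y,w,h=roi; m=np.zeros_like(mask); m[y:y+h,x:x+w]=mask[y:y+h,x:x+w]
    c=max(cv2.findContours(m,cv2.RETR_EXTERNAL,cv2.CHAIN_APPROX_NONE)[0],key=cv2.contourArea); return c[:,0]
E
python3 - <<'E'
from h import *
T=np.load("pics/top0.npy");S=np.load("pics/scene0.npy")
A=np.hstack([crop(T,178,195,66,50,6),crop(T,300,190,66,50,6)])
B=np.hstack([crop(S,228,145,66,50,6),crop(S,155,195,66,50,6)])
cv2.imwrite("pics/m1.png",np.vstack([A,B]))
hsv=cv2.cvtColor(T,cv2.COLOR_RGB2HSV);H,Sa,V=[hsv[...,i].astype(int) for i in range(3)]
def rep(name,mask,roi,z):
    c=big(mask.astype(np.uint8),roi); P=ray("top",c,z)[:,:2].astype(np.float32)*1000
    r=cv2.minAreaRect(P); print(name,np.round(r[0],1),np.round(r[1],1),round(r[2],1),len(c))
print("block hsv",hsv[215,314],hsv[216,350],"shoe",hsv[213,196],"table",hsv[240,260],"base",hsv[175,295])
rep("block",(V<165)&(Sa>110),(300,185,66,50),.036)
rep("shoe",(Sa<50)&(V>150),(178,195,66,50),.036)
rep("base",(V<100),(280,140,45,52),.014)
rep("base2",(V<100),(178,138,45,52),.014)
rep("newtop",(Sa<60)&(V>150),(300,185,66,50),.152)
E
```

```text
block hsv [ 13 154 137] [ 16 139 139] shoe [ 26  11 181] table [ 20 120 144] base [30  3 76]
block [ 484.7 -223. ] [158.6 212.1] 1.0 249
shoe [442.9 173.7] [142.4  71.3] 75.8 121
base [ 630.6 -124.4] [ 87.9 127.8] 83.9 117
base2 [634.6 210.1] [ 88.1 122.8] 76.6 171
newtop [ 487.7 -233.6] [10.1 61.2] 15.0 42
```

View pics/m1.png

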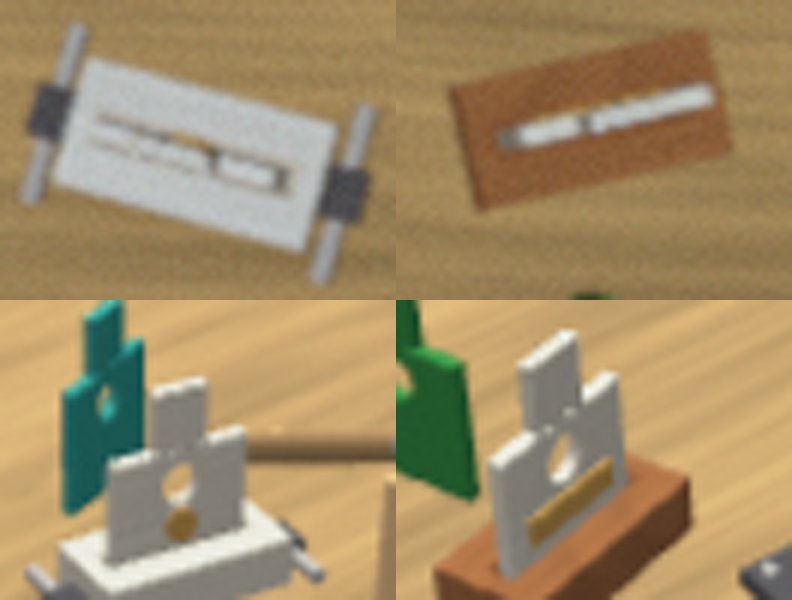

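Image 3 (enlarged): the top-left and bottom-left crops show the round-disc plate in the aluminium shoe. The right-hand crops show the bar plate in the wooden block. So the old and new plates are confirmed, and the green and turquoise plates stand apart. Next I measure the block, the peg and the eyes.

```bash
python3 - <<'E'
from h import *
T=np.load("pics/top0.npy");S=np.load("pics/scene0.npy")
hsv=cv2.cvtColor(T,cv2.COLOR_RGB2HSV);H,Sa,V=[hsv[...,i].astype(int) for i in range(3)]
def rep(name,mask,roi,z):
    c=big(mask.astype(np.uint8),roi); P=ray("top",c,z)[:,:2].astype(np.float32)*1000
    r=cv2.minAreaRect(P); print(name,np.round(r[0],1),np.round(r[1],1),round(r[2],1),c.mean(0).round(1), np.round(cv2.boxPoints(r)).tolist())
m=((H<16)&(Sa>145)|(Sa<60)).astype(np.uint8); m=cv2.morphologyEx(m,cv2.MORPH_CLOSE,np.ones((3,3)))
rep("block",m,(302,190,60,38),.036)
for z in(.139,.147): rep("peg",(V>110)&(Sa<50),(298,147,14,35),z)
# tops of base plate via projected guess
for n,(x,y,th) in {"stand":(.627,-.124,-6.1)}.items():
    a=np.radians(th);R=np.array([[np.cos(a),-np.sin(a)],[np.sin(a),np.cos(a)]])
    print("pred ball",px("top",np.r_[[x,y]+R@[-.039,0],.147])/K,px("scene",np.r_[[x,y]+R@[-.039,0],.147])/K,"upright top",px("scene",np.r_[[x,y]+R@[.034,0],.157])/K)
A=crop(T,282,138,50,50,8);B=crop(S,205,190,50,50,8)
cv2.imwrite("pics/m2.png",np.hstack([A,B]))
E
```

```text
block [ 484.3 -221.7] [ 66.4 140.1] 13.8 [332.4 209.5] [[435.0, -162.0], [469.0, -298.0], [533.0, -282.0], [500.0, -146.0]]
peg [ 616.9 -122.4] [12.7 83.1] 85.3 [305.5 164.5] [[575.0, -125.0], [658.0, -132.0], [659.0, -120.0], [576.0, -113.0]]
peg [ 615.9 -121.6] [12.6 82.6] 85.3 [305.5 164.5] [[574.0, -124.0], [657.0, -131.0], [658.0, -119.0], [575.0, -112.0]]
pred ball [[475.64268507 271.14308556]] [[352.53962054 318.59682964]] upright top [[373.81337556 330.48821262]]
```

View pics/m2.png

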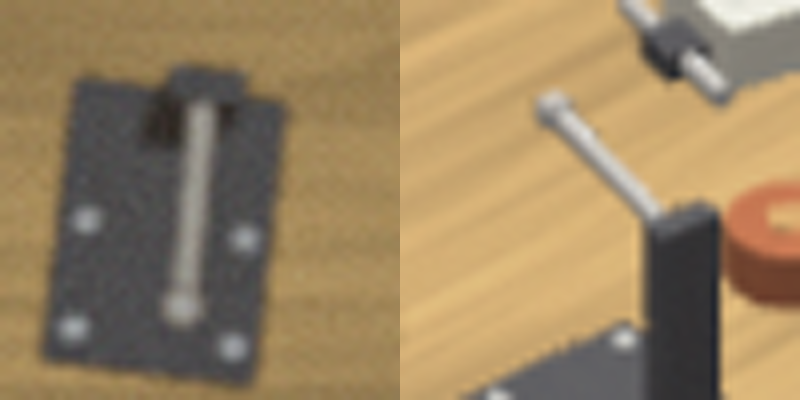

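Image 4: the ball tip is at crop (181,305) in the top view and (153,107) in the scene view; the peg is empty and free. I triangulate the ball.

```bash
cat >> h.py <<'E'
def tri(a,b):
    P=[]
    for n in("top","scene"):
        M,R,t=cal(n); P.append(M@np.c_[R,t])
    X=cv2.triangulatePoints(P[0],P[1],np.array(a,float),np.array(b,float))[:,0]; return X[:3]/X[3]
def go(x,y,z=None,yaw=None):
    "tool-axis shift (cm) and turn (deg) so that the TCP is at x,y,z with tool y (jaw) axis at yaw (mod 180)"
    s=ctrl.observe(); R=np.array(s["tcp_rot"]); d=np.array([x,y,z])-s["ee_pos"]
    j=np.degrees(np.arctan2(R[1,1],R[0,1])); w=(yaw-j+90)%180-90
    c=np.radians(-w); R2=R@cv2.Rodrigues(np.array([0,0,c]))[0]
    print("now",np.round(s["ee_pos"],4),"jaw",round(j,2),"t",round(s["t"],2),"F",np.round(s["contact_force"],1),"w",round(s["width"],4))
    print("shift before turn",np.round(R.T@d*100,2),"| after turn",np.round(R2.T@d*100,2),"| turn about tool z",round(-w,2), "q",np.round(s["qpos"],0), "zaxis",np.round(R[:,2],3))
E
python3 - <<'E'
from h import *
b=tri((304.2,175.6),(223.7,202.9)); print("ball",b.round(4),px("top",b),px("scene",b))
a=np.radians(-6); u=np.array([np.cos(a),np.sin(a)])
print("peg mid",b[:2]+.039*u)
from math import degrees
go(.4429,.1737,.28,-14.2)
print(np.degrees(np.arctan2(.1737,.4429)))
E
```

```text
ball [ 0.5812 -0.1201  0.1477] [[304.46917667 175.83746707]] [[224.12477823 202.88888245]]
peg mid [ 0.61995788 -0.12412867]
now [ 0.1191 -0.5109  0.2308] jaw -76.89 t 0.1 F [-0.4 -0.2  0.2] w 0.0851
shift before turn [ 47.07 -59.34  -4.84] | after turn [74.32 14.6  -4.84] | turn about tool z -62.69 q [-85.  17.  -9.  65.  -0.  82.] zaxis [-0.     0.001 -1.   ]
21.4145083897494
```

```bash
python3 -m crank '[0,0,0,-0.54,-7, 0,0,0,-0.54,-7, 0,0,0,-0.54,-7, 0,0,0,-0.54,-7, 0,0,0,-0.54,-7, 0,0,0,-0.54,-7, 0,0,0,-0.54,-7, 0,0,0,-0.54,-7, 0,0,0,-0.54,-6.7]' 60
python3 -m crank '[0,3.8,0.75,0,0, 0,3.8,0.75,0,0, 0,3.8,0.75,0,0, 0,3.8,0.75,0,0, 0,3.8,0.75,0,0, 0,3.8,0.75,0,0, 0,3.8,0.75,0,0, 0,3.8,0.75,0,0, 0,3.8,0.75,0,0, 0,3.8,0.75,0,0]'
python3 -m crank '[0,3.8,0.75,0,0, 0,3.8,0.75,0,0, 0,3.8,0.75,0,0, 0,3.8,0.75,0,0, 0,3.8,0.75,0,0, 0,3.8,0.75,0,0, 0,3.8,0.75,0,0]'
python3 -c "
from h import *
go(.4429,.1737,.19,-14.2)"
```

```text
t: 0.85
ee_pos: [0.119, -0.5111, 0.2798]
tcp_rot: [[0.239, 0.971, -0.0], [0.971, -0.239, 0.001], [0.001, -0.0, -1.0]]
contact_force: [-0.0, 0.9, 0.1]
width: 0.0853
t: 1.68
ee_pos: [0.2851, -0.1595, 0.2799]
tcp_rot: [[0.246, 0.969, 0.0], [0.969, -0.246, -0.0], [-0.0, 0.0, -1.0]]
contact_force: [0.5, -1.0, 0.4]
width: 0.0855
t: 2.27
ee_pos: [0.4012, 0.0859, 0.2798]
tcp_rot: [[0.245, 0.97, 0.0], [0.97, -0.245, -0.0], [-0.0, 0.0, -1.0]]
contact_force: [1.6, -0.9, -0.1]
width: 0.0856
now [0.4012 0.0859 0.2798] jaw -14.16 t 2.27 F [ 1.6 -0.9 -0.1] w 0.0856
shift before turn [9.53 1.89 8.98] | after turn [9.53 1.89 8.98] | turn about tool z 0.04 q [  2.   3. -19.  69.  -0. 106.] zaxis [ 0. -0. -1.]
```

```bash
python3 -m crank '[60,2.4,0.47,0,0, 60,2.4,0.47,0,0, 60,2.4,0.47,0,0, 60,2.33,0.47,0,0, 60,0,0,2.2,0, 60,0,0,2.2,0, 60,0,0,2.2,0,60,0,0,2.2,0,60,0,0,0,0,60,0,0,0,0]'
python3 - <<'E'
from h import *
go(.4429,.1737,.116,-14.2)
T=ctrl.camera("top");S=ctrl.camera("scene")
cv2.imwrite("pics/m3.png",np.hstack([crop(T,178,190,64,60,6),crop(S,228,100,64,60,6)[:360]]))
E
```

```text
t: 3.1
ee_pos: [0.4418, 0.1713, 0.1915]
tcp_rot: [[0.245, 0.969, -0.002], [0.969, -0.245, -0.0], [-0.001, -0.002, -1.0]]
contact_force: [0.8, -0.5, 1.2]
width: 0.0655
now [0.4418 0.1713 0.1915] jaw -14.19 t 3.1 F [ 0.8 -0.5  1.2] w 0.0655
shift before turn [0.27 0.07 7.55] | after turn [0.27 0.07 7.55] | turn about tool z 0.01 q [ 12.  13. -20.  57.   0. 117.] zaxis [-0.002 -0.    -1.   ]
```

View pics/m3.png

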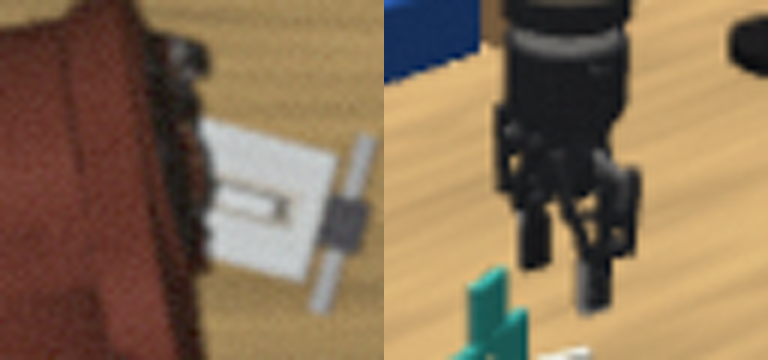

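Image 5: the fingers are above the shoe. The top crop shows the plate end near the slot's right end at (285,205), and in the scene crop nothing lies between the fingers and the tab. I go down and grip.

```bash
python3 -m crank '[60,0.27,0.07,1.5,0, 60,0,0,1.5,0, 60,0,0,1.5,0, 60,0,0,1.5,0, 60,0,0,1.5,0, 60,0,0,0,0, 60,0,0,0,0]'
python3 -m crank '[120,0,0,0,0, 160,0,0,0,0, 200,0,0,0,0, 255,0,0,0,0, 255,0,0,0,0,255,0,0,0,0,255,0,0,0,0,255,0,0,0,0]' 70
python3 -m crank '[255,0,0,-0.3,0,255,0,0,-0.3,0,255,0,0,-0.3,0,255,0,0,-0.3,0,255,0,0,-0.3,0,255,0,0,0,0]'
```

```text
t: 3.78
ee_pos: [0.4444, 0.174, 0.1178]
tcp_rot: [[0.245, 0.969, 0.0], [0.969, -0.245, 0.0], [0.0, 0.0, -1.0]]
contact_force: [-0.3, 0.0, 0.6]
width: 0.0654
t: 4.45
ee_pos: [0.4438, 0.1742, 0.1176]
tcp_rot: [[0.245, 0.969, 0.0], [0.969, -0.245, 0.001], [0.001, -0.0, -1.0]]
contact_force: [-2.7, -0.2, 7.4]
width: 0.0093
t: 4.95
ee_pos: [0.4444, 0.174, 0.1325]
tcp_rot: [[0.245, 0.969, 0.001], [0.969, -0.245, 0.0], [0.0, 0.001, -1.0]]
contact_force: [-0.2, 0.1, -1.8]
width: 0.009
```

```bash
python3 -m crank '[255,0,0,-2,0,255,0,0,-3,0,255,0,0,-3,0,255,0,0,-3,0,255,0,0,-3,-2,255,0,0,-1,-3,255,0,0,0,-3.2,255,0,0,0,0]'
python3 - <<'E'
from h import *
go(.5404,-.1157,.285,-6)
E
```

```text
t: 5.62
ee_pos: [0.4444, 0.174, 0.2827]
tcp_rot: [[0.102, 0.995, 0.002], [0.995, -0.102, 0.0], [0.0, 0.002, -1.0]]
contact_force: [0.5, -0.7, -3.0]
width: 0.0091
now [0.4444 0.174  0.2827] jaw -5.85 t 5.62 F [ 0.5 -0.7 -3. ] w 0.0091
shift before turn [-27.84  12.5   -0.23] | after turn [-27.81  12.57  -0.23] | turn about tool z 0.15 q [ 13.  10. -10.  70.  -0. 108.] zaxis [ 0.002  0.    -1.   ]
```

```bash
python3 -m crank '[255,-1.4,0.6,0,0,255,-2.9,1.3,0,0,255,-3.1,1.4,0,0,255,-3.1,1.4,0,0,255,-3.1,1.4,0,0,255,-3.1,1.4,0,0,255,-3.1,1.4,0,0,255,-3.1,1.4,0,0,255,-2.9,1.3,0,0,255,-2.0,0.9,0,0]'
python3 -m crank '[255,0,0,1,0,255,0,0,2,0,255,0,0,2,0,255,0,0,2,0,255,0,0,2,0,255,0,0,1,0,255,0,0,0,0,255,0,0,0,0]'
python3 - <<'E'
from h import *
go(.5404,-.1157,.183,-6)
T=ctrl.camera("top");S=ctrl.camera("scene");np.save("pics/T4.npy",T);np.save("pics/S4.npy",S)
cv2.imwrite("pics/m4.png",np.hstack([crop(T,272,138,60,75,6),crop(S,185,165,60,75,6)]))
e=ctrl.observe()["ee_pos"]; print("pred eye scene",px("scene",np.array(e)-[0,0,.0356]))
E
```

```text
t: 6.45
ee_pos: [0.5395, -0.1183, 0.2809]
tcp_rot: [[0.108, 0.994, -0.001], [0.994, -0.108, -0.0], [-0.0, -0.001, -1.0]]
contact_force: [0.1, -0.7, -3.4]
width: 0.0091
t: 7.12
ee_pos: [0.5389, -0.1152, 0.1817]
tcp_rot: [[0.105, 0.994, -0.001], [0.994, -0.105, 0.0], [0.0, -0.001, -1.0]]
contact_force: [-0.7, -0.5, -2.6]
width: 0.0092
now [ 0.5389 -0.1152  0.1817] jaw -6.01 t 7.12 F [-0.7 -0.5 -2.6] w 0.0092
shift before turn [-0.04  0.15 -0.13] | after turn [-0.04  0.15 -0.13] | turn about tool z -0.01 q [-20.  21. -10.  59.   0.  76.] zaxis [-0.001  0.    -1.   ]
pred eye scene [[216.84656128 197.47909409]]
```

View pics/m4.png

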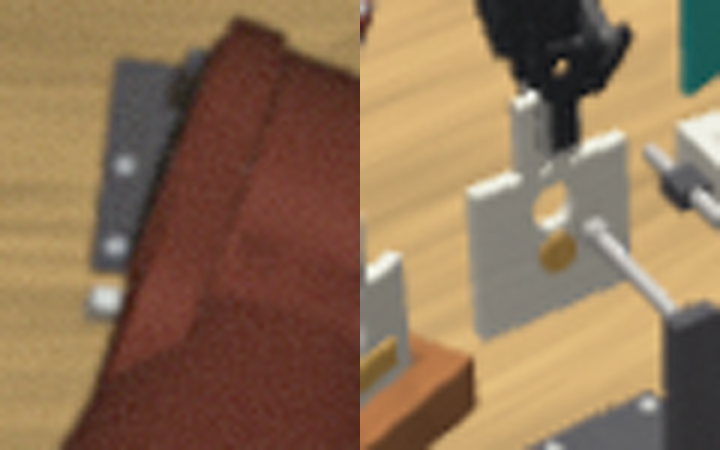

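```bash
python3 - <<'E'
from h import *
e=np.array(ctrl.observe()["ee_pos"])-[0,0,.0356]
a=np.radians(-6);u=np.array([np.cos(a),np.sin(a),0]);v=np.array([-u[1],u[0],0]);w=np.array([0,0,1.])
def f(x,y,z): return ((px("scene",e+x*u+y*v+z*w)[0]-[185,165])*6+[363,3]).round(0)
for n,p in dict(eyeF=(.005,0,0),eyeB=(-.005,0,0),topLF=(.005,-.05,.025),topLB=(-.005,-.05,.025),topRF=(.005,.05,.025),topRB=(-.005,.05,.025),botLF=(.005,-.05,-.07),botRF=(.005,.05,-.07),tabLB=(-.005,-.02,.07)).items(): print(n,f(*p))
b=np.array([.5812,-.1201,.1477]); print("ball",((px("scene",b)[0]-[185,165])*6+[363,3]).round(0), "eye in ball frame",(b-e)@np.c_[u,v,w])
E
```

```text
eyeF [559. 202.]
eyeB [549. 194.]
topLF [480. 194.]
topLB [470. 186.]
topRF [632. 134.]
topRB [622. 126.]
botLF [489. 339.]
botRF [636. 275.]
tabLB [513.  96.]
ball [598. 230.] eye in ball frame [ 0.04147926 -0.00010403  0.00029343]
```

Image 6: the held round-motif plate stands upright, with its eye at (552,206) in the crop and the ball at (595,228), which matches the prediction (598,230). The corners agree within about 2 mm, so the eye and ball are aligned. I thread the plate onto the peg.

```bash
python3 -m crank '[255,0,0.5,0,0,255,0,0.8,0,0,255,0,0.8,0,0,255,0,0.8,0,0,255,0,0.8,0,0,255,0,0.8,0,0,255,0,0.8,0.1,0,255,0,0.8,0.2,0,255,0,0.8,0.2,0,255,0,0,0,0]'
python3 -m crank '[255,0,0,0.2,0,255,0,0,0.15,0,255,0,0,0.15,0,255,0,0,0,0]'
python3 - <<'E'
from h import *
go(.609,-.123,.168,-6)
E
```

```text
t: 8.05
ee_pos: [0.6092, -0.1229, 0.176]
tcp_rot: [[0.104, 0.995, -0.0], [0.995, -0.104, 0.0], [0.0, -0.0, -1.0]]
contact_force: [-0.0, 0.2, -2.6]
width: 0.0086
t: 8.38
ee_pos: [0.6074, -0.1227, 0.1716]
tcp_rot: [[0.105, 0.995, -0.001], [0.995, -0.105, 0.0], [0.0, -0.001, -1.0]]
contact_force: [0.4, 0.4, -3.3]
width: 0.009
now [ 0.6074 -0.1227  0.1716] jaw -6.0 t 8.38 F [ 0.4  0.4 -3.3] w 0.009
shift before turn [-0.01  0.16  0.36] | after turn [-0.01  0.16  0.36] | turn about tool z 0.0 q [-18.  29.   1.  62.   0.  78.] zaxis [-0.001  0.    -1.   ]
```

```bash
python3 -m crank '[255,0,0,0.1,0,255,0,0,0.1,0,255,0,0,0,0]'; python3 -m crank '[255,0,0,0.1,0,255,0,0,0.1,0,255,0,0,0,0]';python3 -m crank '[255,0,0,0.1,0,255,0,0,0,0]' | grep -E "ee|force"
```

```text
t: 8.63
ee_pos: [0.6078, -0.1228, 0.1699]
tcp_rot: [[0.104, 0.995, -0.0], [0.995, -0.104, -0.0], [-0.0, -0.0, -1.0]]
contact_force: [-0.1, -0.7, -4.1]
width: 0.0088
t: 8.88
ee_pos: [0.608, -0.1228, 0.1688]
tcp_rot: [[0.104, 0.995, 0.001], [0.995, -0.104, -0.0], [-0.0, 0.001, -1.0]]
contact_force: [-2.3, -0.0, 5.1]
width: 0.0091
ee_pos: [0.6081, -0.1228, 0.1686]
contact_force: [-4.4, 1.8, 12.1]
```

```bash
python3 -m crank '[255,0,0,-0.1,0,255,0,0,0,0,205,0,0,0,0,190,0,0,0,0,170,0,0,0,0,170,0,0,0,0,170,0,0,0,0]'
python3 - <<'E'
from h import *
S=ctrl.camera("scene")
cv2.imwrite("pics/m5.png",crop(S,190,150,80,75,7))
E
```

```text
t: 9.63
ee_pos: [0.6079, -0.1228, 0.1677]
tcp_rot: [[0.104, 0.995, -0.0], [0.995, -0.104, 0.0], [0.0, -0.0, -1.0]]
contact_force: [-1.1, 1.2, -0.4]
width: 0.0285
```

View pics/m5.png

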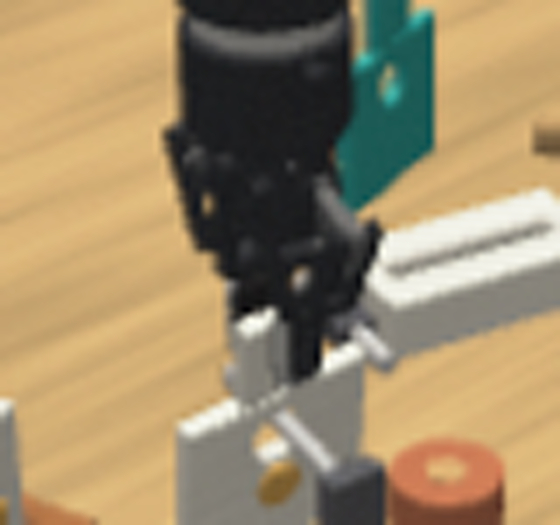

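Image 7: the plate hangs with the peg through its eye at (270,430), the fingers are open around the tab, and the shoe slot is empty. I rise clear and head for the block.

```bash
python3 -m crank '[170,0,0,-0.3,0,170,0,0,-0.6,0,170,0,0,-1,0,170,0,0,-1.5,0,170,0,0,-2,0,150,0,0,-2.5,-2.8,120,0,0,-2,-6,90,0,0,-1,-6,60,0,0,0,-5,60,0,0,0,0]'
python3 - <<'E'
from h import *
go(.4843,-.2217,.19,13.8)
S=ctrl.camera("scene")
cv2.imwrite("pics/m6.png",np.hstack([crop(S,190,170,80,75,5),crop(S,150,180,80,75,5)]))
T=ctrl.camera("top");np.save("pics/T6.npy",T)
E
```

```text
t: 10.52
ee_pos: [0.6085, -0.123, 0.2789]
tcp_rot: [[-0.242, 0.97, 0.003], [0.97, 0.242, -0.001], [-0.001, 0.002, -1.0]]
contact_force: [0.3, 0.0, -0.5]
width: 0.0654
now [ 0.6085 -0.123   0.2789] jaw 14.03 t 10.52 F [ 0.3  0.  -0.5] w 0.0654
shift before turn [ -6.55 -14.46   8.86] | after turn [ -6.61 -14.44   8.86] | turn about tool z 0.23 q [-18.  26.  13.  76.  -0.  58.] zaxis [ 0.003 -0.001 -1.   ]
```

View pics/m6.png

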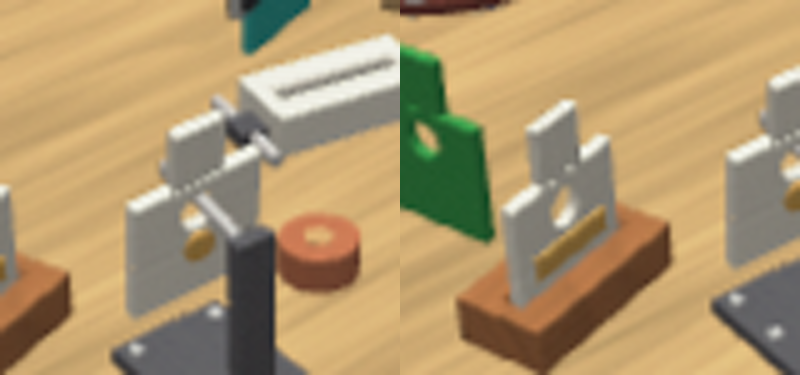

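Image 8: the old plate hangs freely and upright on the peg. The bar-motif plate stands in the block with its eye at crop (165,208). I check where the eye lies along the slot.

```bash
python3 - <<'E'
from h import *
p=px("scene",[.4843,-.2217,.082]); print("pred",p,"obs 182.6 221.2, bias -.3 1.3", "obs xy at z=.082",ray("scene",[182.9,219.9],.082))
for y in(-.01,.01):
  a=np.radians(13.8); print(y,px("scene",[.4843-np.sin(a)*y,-.2217+np.cos(a)*y,.082]))
go(.4843,-.2217,.19,13.8)
E
python3 -m crank '[60,-0.8,-1.7,0,0,60,-1.3,-2.9,0,0,60,-1.3,-2.9,0,0,60,-1.3,-2.9,0,0,60,-1.1,-2.4,0,0.2,60,-0.7,-1.6,0,0,60,0,0,0,0]'
```

```text
pred [[182.17657112 219.62377091]] obs 182.6 221.2, bias -.3 1.3 obs xy at z=.082 [[ 0.48722107 -0.22092535  0.082     ]]
-0.01 [[180.2185829  221.13189501]]
0.01 [[184.11431958 218.13123632]]
now [ 0.6079 -0.1228  0.2774] jaw 13.63 t 10.62 F [-1.   0.6 -0.4] w 0.0655
shift before turn [ -6.7  -14.35   8.73] | after turn [ -6.65 -14.36   8.73] | turn about tool z -0.17 q [-18.  26.  13.  76.  -0.  58.] zaxis [ 0. -0. -1.]
t: 11.2
ee_pos: [0.4811, -0.2218, 0.277]
tcp_rot: [[-0.23, 0.973, -0.001], [0.973, 0.23, -0.0], [0.0, -0.001, -1.0]]
contact_force: [0.5, -0.1, -0.1]
width: 0.0653
```

```bash
python3 -m crank '[60,0,0.35,1,-0.4,60,0,0,2,0,60,0,0,2.5,0,60,0,0,2.5,0,60,0,0,2.5,0,60,0,0,2,0,60,0,0,0,0,60,0,0,0,0]'; python3 -c "
from h import *
go(.485,-.2215,.117,13.8)"
```

```text
t: 11.87
ee_pos: [0.4869, -0.2182, 0.1508]
tcp_rot: [[-0.242, 0.97, -0.002], [0.97, 0.242, 0.002], [0.002, -0.002, -1.0]]
contact_force: [0.5, -0.0, 0.1]
width: 0.0654
now [ 0.4869 -0.2182  0.1508] jaw 14.03 t 11.87 F [ 0.5 -0.   0.1] w 0.0654
shift before turn [-0.28 -0.25  3.38] | after turn [-0.28 -0.25  3.38] | turn about tool z 0.23 q [-32.  21. -15.  54.   0.  44.] zaxis [-0.002  0.002 -1.   ]
```

```bash
python3 -m crank '[60,-0.28,-0.25,1,0.2,60,0,0,1.2,0,60,0,0,1.2,0,60,0,0,0,0,60,0,0,0,0]'|grep -E "ee|tcp|force"; python3 -m crank '[120,0,0,0,0, 160,0,0,0,0, 200,0,0,0,0, 255,0,0,0,0, 255,0,0,0,0,255,0,0,0,0,255,0,0,0,0,255,0,0,0,0]' 70
python3 -m crank '[255,0,0,-0.3,0,255,0,0,-0.3,0,255,0,0,-0.3,0,255,0,0,-0.3,0,255,0,0,-0.6,0,255,0,0,-1,0,255,0,0,-2,0,255,0,0,-2,0,255,0,0,0,0]'
```

```text
ee_pos: [0.4855, -0.2229, 0.1183]
tcp_rot: [[-0.238, 0.971, 0.0], [0.971, 0.238, -0.0], [-0.0, 0.0, -1.0]]
contact_force: [-0.5, -0.2, 1.0]
t: 12.95
ee_pos: [0.4855, -0.223, 0.1185]
tcp_rot: [[-0.239, 0.971, 0.001], [0.971, 0.239, -0.001], [-0.001, 0.001, -1.0]]
contact_force: [-1.2, -0.1, 5.4]
width: 0.0091
t: 13.7
ee_pos: [0.4871, -0.2239, 0.1902]
tcp_rot: [[-0.239, 0.971, 0.005], [0.971, 0.239, -0.003], [-0.004, 0.004, -1.0]]
contact_force: [1.0, -0.9, -2.2]
width: 0.0089
```

```bash
python3 -m crank '[255,0,0,-1.5,0,255,0,0,-2.5,0,255,0,0,-2.5,5,255,0,0,-2,6,255,0,0,-1,6,255,0,0,0,6,255,0,0,0,5,255,0,0,0,0]'
python3 - <<'E'
from h import *
go(.4435,.174,.285,-14.2)
E
```

```text
t: 14.37
ee_pos: [0.4852, -0.2227, 0.281]
tcp_rot: [[0.249, 0.969, 0.0], [0.969, -0.249, -0.0], [-0.0, 0.0, -1.0]]
contact_force: [-0.0, 0.1, -2.3]
width: 0.0091
now [ 0.4852 -0.2227  0.281 ] jaw -14.42 t 14.37 F [-0.   0.1 -2.3] w 0.0091
shift before turn [ 37.39 -13.91  -0.4 ] | after turn [ 37.44 -13.77  -0.4 ] | turn about tool z -0.22 q [-33.  16.  -2.  72.   0.  72.] zaxis [ 0. -0. -1.]
```

```bash
python3 -m crank '[255,1.4,-0.5,0,-0.2,255,2.6,-1,0,0,255,3.3,-1.2,0,0,255,3.3,-1.2,0,0,255,3.3,-1.2,0,0,255,3.3,-1.2,0,0,255,3.3,-1.2,0,0,255,3.3,-1.2,0,0,255,3.3,-1.2,0,0,255,3.3,-1.2,0,0]' | head -2
python3 -m crank '[255,3,-1.1,0,0,255,2,-0.8,0,0,255,1.2,-0.5,0,0,255,0,0,1,0,255,0,0,2.2,0,255,0,0,2.2,0,255,0,0,2.2,0,255,0,0,1.4,0,255,0,0,0,0,255,0,0,0,0]' | head -2
python3 - <<'E'
from h import *
go(.4435,.174,.155,-14.2)
S=ctrl.camera("scene")
cv2.imwrite("pics/m7.png",crop(S,215,130,80,75,7))
e=np.array(ctrl.observe()["ee_pos"])-[0,0,.0365]
a=np.radians(-14.2);u=np.array([np.cos(a),np.sin(a),0]);v=np.array([-u[1],u[0],0]);w=np.array([0,0,1.])
def f(o,x,y,z): return ((px("scene",o+x*u+y*v+z*w)[0]-[215,130])*7+3).round(0)
for n,p in dict(eyeF=(.005,0,0),topLF=(.005,-.05,.025),topRF=(.005,.05,.025),botLF=(.005,-.05,-.07),botRF=(.005,.05,-.07)).items(): print(n,f(e,*p))
s=np.array([.4429,.1737,.036])
for y in(-.0535,.0535):
  for x in(-.007,.007): print("slot",x,y,f(s,x,y,0))
for y in(-.07,.07): print("shoe corner front",f(s,.035,y,0))
E
```

```text
t: 15.2
ee_pos: [0.4499, 0.1012, 0.2809]
t: 16.03
ee_pos: [0.4418, 0.1653, 0.1907]
now [0.4418 0.1653 0.1907] jaw -13.86 t 16.03 F [ 0.4 -0.2 -1.8] w 0.0093
shift before turn [ 0.89 -0.04  3.57] | after turn [ 0.89 -0.05  3.57] | turn about tool z 0.34 q [ 12.  13. -21.  57.   0. 115.] zaxis [-0.002 -0.    -1.   ]
eyeF [296. 205.]
topLF [216. 184.]
topRF [375. 143.]
botLF [216. 338.]
botRF [370. 294.]
slot -0.007 -0.0535 [212. 401.]
slot 0.007 -0.0535 [224. 412.]
slot -0.007 0.0535 [372. 353.]
slot 0.007 0.0535 [385. 364.]
shoe corner front [223. 443.]
shoe corner front [436. 378.]
```

View pics/m7.png

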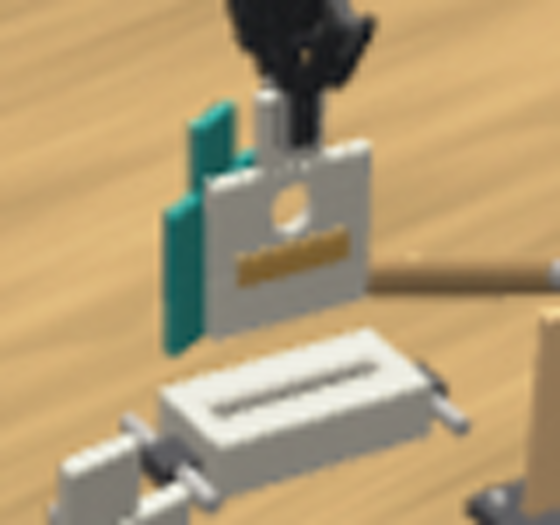

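Image 9: the bar plate hangs upright above the empty slot. The slot ends are at (213,412) and (378,367), and the shoe corners agree with the prediction to about 4 crop px (1.5 mm). A shift of about 9.5 mm along the slot remains.

```bash
python3 -m crank '[255,0.5,0,0,0.3,255,0.45,-0.04,0,0,255,0,0,0,0,255,0,0,1,0,255,0,0,1.2,0,255,0,0,1.2,0,255,0,0,0.8,0,255,0,0,0,0,255,0,0,0,0]'
python3 - <<'E'
from h import *
go(.4435,.1745,.1425,-14.2)
E
```

```text
t: 16.83
ee_pos: [0.4446, 0.1744, 0.149]
tcp_rot: [[0.247, 0.969, -0.0], [0.969, -0.247, -0.0], [-0.0, -0.0, -1.0]]
contact_force: [-0.6, -0.4, -1.7]
width: 0.0086
now [0.4446 0.1744 0.149 ] jaw -14.28 t 16.83 F [-0.6 -0.4 -1.7] w 0.0086
shift before turn [-0.02 -0.11  0.65] | after turn [-0.02 -0.11  0.65] | turn about tool z -0.08 q [ 13.  15. -24.  51.   0. 117.] zaxis [-0. -0. -1.]
```

```bash
python3 -m crank '[255,0,-0.05,0.3,0,255,0,0,0.3,0,255,0,0,0.3,0,255,0,0,0,0]'; python3 -m crank '[255,0,0,0.3,0,255,0,0,0.3,0,255,0,0,0,0]'
```

```text
t: 17.17
ee_pos: [0.444, 0.1744, 0.1396]
tcp_rot: [[0.247, 0.969, -0.0], [0.969, -0.247, -0.0], [-0.0, -0.0, -1.0]]
contact_force: [0.5, 0.2, -2.4]
width: 0.0089
t: 17.42
ee_pos: [0.4439, 0.1744, 0.1334]
tcp_rot: [[0.247, 0.969, -0.001], [0.969, -0.247, -0.0], [-0.0, -0.001, -1.0]]
contact_force: [0.3, 0.6, -2.7]
width: 0.0093
```

In the slot with no contact force. I continue to the floor.

```bash
python3 -m crank '[255,0,0,0.3,0,255,0,0,0.3,0,255,0,0,0.3,0,255,0,0,0.2,0,255,0,0,0.1,0,255,0,0,0,0]'|grep -E "ee|force"; python3 -m crank '[255,0,0,0.1,0,255,0,0,0.1,0,255,0,0,0,0]'|grep -E "ee|force";  python3 -m crank '[255,0,0,0.1,0,255,0,0,0,0]'|grep -E "ee|force"
```

```text
ee_pos: [0.444, 0.1744, 0.1216]
contact_force: [-0.6, -0.0, -1.5]
ee_pos: [0.4442, 0.1745, 0.1198]
contact_force: [0.8, 0.2, -2.1]
ee_pos: [0.4442, 0.1745, 0.1188]
contact_force: [-0.3, -0.6, -2.2]
```

```bash
python3 -m crank '[255,0,0,0.1,0,255,0,0,0,0]'|grep -E "ee|force"; python3 -m crank '[255,0,0,0.1,0,255,0,0,0,0]'|grep -E "ee|force"
```

```text
ee_pos: [0.4444, 0.1745, 0.1184]
contact_force: [-2.2, -0.6, 5.3]
ee_pos: [0.4447, 0.1745, 0.1184]
contact_force: [-4.7, -1.4, 17.8]
```

On the floor at TCP z = 0.1184, where home was expected at 0.1185. I release and rise.

```bash
python3 -m crank '[255,0,0,-0.1,0,255,0,0,0,0,205,0,0,0,0,180,0,0,0,0,140,0,0,0,0,100,0,0,0,0,80,0,0,0,0,80,0,0,0,0]'
python3 -m crank '[80,0,0,-0.3,0,80,0,0,-0.6,0,80,0,0,-1,0,80,0,0,-1.5,0,80,0,0,-2.5,0,80,0,0,-3,0,80,0,0,-3,0,80,0,0,-2,0,80,0,0,0,0,80,0,0,0,0]'
python3 - <<'E'
from h import *
S=ctrl.camera("scene")
cv2.imwrite("pics/m8.png",crop(S,190,135,115,110,5))
E
```

```text
t: 19.33
ee_pos: [0.4442, 0.1745, 0.1178]
tcp_rot: [[0.247, 0.969, -0.0], [0.969, -0.247, -0.0], [-0.0, -0.0, -1.0]]
contact_force: [0.1, 0.8, -0.4]
width: 0.0586
t: 20.17
ee_pos: [0.4449, 0.1746, 0.2582]
tcp_rot: [[0.247, 0.969, 0.003], [0.969, -0.247, 0.001], [0.001, 0.002, -1.0]]
contact_force: [0.6, 0.1, -1.5]
width: 0.0586
```

View pics/m8.png

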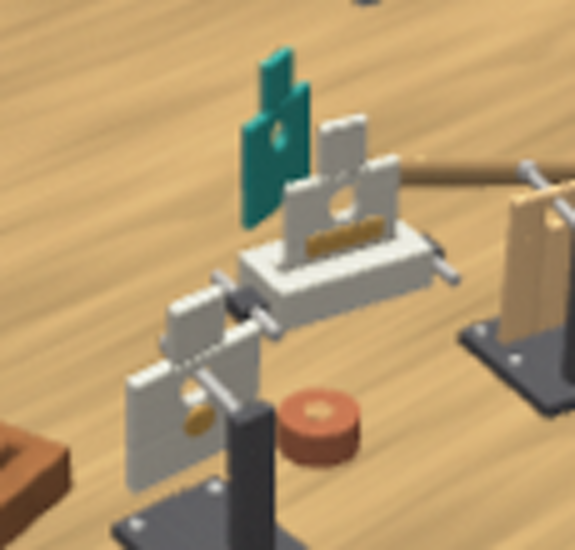

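Image 10: the bar plate stands home in the shoe (eye at 343,203), and the disc plate hangs on the peg (eye at 193,393). The template and the reel are in place and the gripper is clear. I hand in.

```bash
python3 -c "
from plant import ctrl
print(ctrl.hand_in())"
```

```text
the job is handed in; nothing more can be done
None
```

I changed the die and handed the job in at about 20 s of robot time, well inside the 58 s limit; the hand-in reported no verdict.

- **Old plate (disc motif):** it came out of the loading shoe and hangs by its eye on the empty peg. The peg took its weight at about the expected height, and in the last picture it hangs upright and free.
- **New plate (bar motif):** it went from the wooden block into the shoe slot with no side contact. It met the floor at TCP height 0.1184 m, where 0.1185 m was expected for fully home, and it stands upright and released.
- **Clearances:** the gripper was about 14 cm above the plates at the end, with no contact force beyond noise. In the last picture the template, the red reel and the turquoise plate were in place. I did not look at the mug, jar, screwdriver, wider reel or mallet again at the end, but no move went close to them.

No check failed. The only disagreement was 1–2 mm between the predicted and seen image positions, within the stated calibration accuracy.

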